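# Rock the tilt gauge on the sprung stud to its set angle and hold it

### The job

Check the pendulum tilt gauge at its set angle: pick it up by the post on top and stand it upright with the middle of its foot on the round-topped sprung stud (not on the look-alike block with the square flat post), letting the foot press the stud down a little but never to its stop. Then, keeping the foot on the stud, rock the gauge sideways until its swinging pointer settles on the dark steel index tab, and finish while still holding it there, steady, in the gripper. Leave the tab as it is set, and leave the glassware, trays and the other block alone.

Things in the scene. Friction and masses are not known exactly. Their poses are not given: they have to be found in the camera images.
- grip (a point): Centre of the black grip post on top of the tilt gauge, 136 mm above its underside; post 26 mm (x) by 30 mm (y) by 48 mm tall. Axes are the gauge's: z up, x out of the dial face (facing away from the robot), y along the dial's width. The gauge starts upright on the bench, one rigid piece but for pointer and tab. Best gripped across the 30 mm (along y), so that it cannot turn in the grip.
- foot (a point): Centre of the gauge's flat underside (foot: dark steel bar 40 mm in x, 90 mm in y, 12 mm thick), straight below grip by 136 mm, same axes.
- pointer (a joint): Swing of the black pendulum pointer about the gauge's x axis (pivot 104 mm above the underside): 0 pointing straight to the foot, positive with its tip to the gauge's +y side. It hangs by gravity, swings about twice a second and settles in about 2 s. At rest it equals the sideways lean: for +0.2 the gauge's top leans 0.2 rad towards its +y side.
- index (a joint): Angle of the dark steel index tab (10 mm wide, a thin white line down its middle) at the dial's lower edge, same pivot and sign as the pointer; set between 0.18 and 0.36 rad and stiffly clamped. The pointer is on the mark when its value equals this.
- pointer_tip (a point): Tip of the pointer, 75 mm from its pivot.
- index_mark (a point): Middle of the index tab at the radius of the pointer's tip (75 mm from the pivot), in the pointer's plane.
- crown (a point): Top point of the domed round steel stud (26 mm thick, crown 90 mm above the bench when free, sinking with the stud), which stands out of a fixed aluminium block 80 (x) by 90 (y) by 30 mm high with a 44 mm high step along its +y side. Axes are the block's. The look-alike block has a square flat-topped post.
- stud (a joint): How far the stud is pressed down into its block (m): 0 free, 0.014 at its stop; spring of about 0.9 N per mm with 0.7 N preload.
- gauge: The whole tilt gauge, about 0.35 kg: foot bar 40 (x) by 90 (y) by 12 mm, on it a white upright dial plate 90 mm wide, 6 mm thick, up to 112 mm, then the post up to 160 mm. Origin at the centre of its underside, as foot.
- stud_block: The fixed block that carries the domed stud: origin at the centre of its underside; the stud's axis is 5 mm to its -y side.
- offcut: The fixed look-alike block, same size and step, with a square flat post 26 mm wide, its top 80 mm above the bench; origin at the centre of its underside. Leave alone.
- vial_a: Clear glass vial, 28 mm across, 45 mm tall; origin at its underside. Leave alone.
- vial_b: Amber glass vial, 28 mm across, 45 mm tall; origin at its underside. Leave alone.
- tray_a: White open tray 90 x 60 x 22 mm; origin at its underside. Leave alone.
- tray_b: White open tray 90 x 60 x 22 mm; origin at its underside. Leave alone.
- beaker: Glass beaker 66 mm across, 85 mm tall; origin at its underside. Leave alone.
- dish: Glass dish 90 mm across, 16 mm tall; origin at its underside. Leave alone.
Things that resemble listed ones, but are neither listed nor needed, are in the scene too. Leave any pink look-alike of the gauge alone.

How it is judged:
On the way, in this order (a step that is already met when the one before it is completed fails the run):
1. the gauge is lifted clear of the bench in the gripper (height (world z) of foot above 0.03 m and contact force between gauge and the fingers above 1 N and value of joint stud below 0.0008 m), for 0.2 s.
2. the gauge stands upright (within about 6 degrees) with its foot's middle on the stud, pressing it down a little (value of joint stud above 0.001 m and distance between foot and crown below 0.015 m and angle between gauge's own z axis and vertical below 0.11 rad), for 0.2 s.
At the end, for the whole second after the job is handed in: Still held in the gripper: foot's middle within 15 mm of the stud's crown, stud pressed down 1 to 12.5 mm, dial plane upright within 8 degrees, pointer at rest (under 0.3 rad/s) with its tip within 5 mm of the index tab's middle (within the tab's width) (distance between pointer_tip and index_mark below 0.005 m and velocity of joint pointer between -0.3 and 0.3 rad/s and value of joint stud between 0.001 and 0.0125 m and distance between foot and crown below 0.015 m and angle between gauge's own x axis and vertical between 1.42 and 1.72 rad and contact force between gauge and stud_block above 0.5 N and contact force between gauge and the fingers above 1 N and contact force between gauge and offcut below 0.1 N and height (world z) of foot above 0.06 m); the arm keeps its last pose, push and grip.
It fails at once if the stud is pressed to its stop (value of joint stud above 0.0135 m).
It fails at once if the index tab is shifted on the dial (value of joint index below 0.14 rad or value of joint index above 0.4 rad).
It fails at once if glassware, a tray or the other block is disturbed (distance of any of vial_a, vial_b, tray_a, tray_b, beaker, dish from where it was at the start of the episode above 0.02 m or angle between any of vial_a, vial_b, tray_a, tray_b, beaker, dish's own z axis and vertical above 0.5 rad or contact force between offcut and anything else above 3 N).
It also fails if it takes over 42 s, if anything falls off the work surface, if the arm or the gripper's body presses on something with over 40 N, if the wrist force passes 120 N, or if a joint passes its speed limit or range.

### The arm

A 6-joint arm with a two-finger parallel gripper is mounted at the origin on the work surface. World frame = base frame: x ahead of the robot, y to its left, z up, the work surface at z = 0. Lengths are in m, angles in rad, forces in N, time in s.
With the tool pointing down it reaches from about 0.3 to 0.775 m from the base axis. Payload 14.6 kg.
Tool frame: the origin (TCP) lies at the very end of the fingers, on their centre line; the grasp point (between the pads) lies robot.pinch_z behind it (robot.pinch_z is the distance from the TCP to the grasp point, in m); z points along the fingers, y is the line along which they close (so a half turn about z gives the same grasp; the last joint's range is limited). The gripper opens to 94 mm and grips with 3 to 60 N. Pads are 16 mm wide; open, the fingers measure 119 mm over their backs; the gripper's body (75 mm by 177 mm) begins 78 mm behind the grasp point.
Start: joints at [1.109, 0.3, 1.521, -0, 1.321, -0.067], TCP at [0.212, 0.508, 0.205] pointing down, gripper open.
Joint ranges: [-3.03, 3.03], [-0.79, 2.21], [0.23, 2.52], [-1.04, 4.18], [0, 3.07], [-2.55, 2.55]. Speed limits (rad/s): [2.22, 2.22, 2.57, 3.14, 3.14, 3.14].

### API

Orientations are given as a unit quaternion [x, y, z, w].
In Python, from cell import robot gives the robot as it stands.
- The arm moves only by the tool carry_out, never from a script. Its argument "steps" is one flat list of numbers, 5 for each row, row after row: the shift along the tool's x, y, z in units of 50 mm (1.0 is 50 mm), then the turn about the tool's z in units of 5 degrees (1.0 is 5 degrees), then the closure in counts, from 0 (fully open) to 255 (shut). A call has 1 to 5 rows; each row is the pose to reach, as a shift and turn from the pose commanded when the call began, along the tool's axes at that moment; what a row does not reach only later rows make up. A row lasts 1/10 s, in which the tool goes at most 50 mm and 8.59 degrees, less where a joint would pass 70% of its speed; a pose out of reach is approached as far as the arm can. A call with a gripper value outside its range is refused whole. The fingers move at their own pace and stop on an object; "newtons" is the grip in N (left out, the last holds). Time passes only in rows, so rows that repeat a pose let the fingers close. It gives the time, the measured TCP pose, the force, the opening and the grip force at its end, in the units of the state.
- robot.sense(): the state, without advancing time (a new reading comes with each control period).
- robot.get_image(name): name is "side" or "top" or "wrist"; returns (picture, depth): 384x512x3 uint8, blue, green, red; 384x512 float32, m along the optical axis (not along the pixel's ray), 0 where there is no reading.
- robot.calibration(name): a dict with "K" (3x3 intrinsics, pixels), "rvec" (rotation vector, rad) and "tvec" (3), from world to camera coordinates, as OpenCV has them; the wrist camera has in their place "hand_eye" (4x4, takes a point from camera to tool coordinates, whose origin is the TCP and whose axes are the flange's). Camera axes: x right, y down, z forward; pixel columns grow to the right and rows downward; lengths in m; the calibration is good to about 2 mm. A picture is of the moment at which its call begins: read the wrist's pose just before it. calibration takes no time and is no camera call.
- robot.close_job(): hands the job in; it is judged then, once.
Trained networks look in the newest picture that a camera, given by its name, has taken for a name from the list of things; names that differ only in an ending like _2 or _b are one class to them, and where a whole thing is asked for, a point or a joint stands for the part that bears it (a point fixed in the world has none). Each returns a list of dicts, best first, with "score" (0 to 1); they miss things now and then, are a little off and sometimes report something else, mostly with a low value. They report only what shows in the picture. A call takes as long as a camera call. They do not tell look-alikes from the thing itself.
- robot.search_frame(camera, target): "rect" ([left, top, width, height] in pixels, round what is visible of it).
The state is a dict: "clock": time; "joint_pos": joint angles; "qvel": joint speeds; "joint_torque": joint torques, N m; "eef_pos": TCP position; "tool_rot": TCP orientation; "ft_force": force on the tool from outside, world axes, zero at the start; "wrist_torque": the same for the moment, N m; "grip_width": opening from 0.0 (shut) to 1.0 (fully open); "grasp_force": force on a finger pad.
Only numpy, scipy, OpenCV 4.12 (cv2) and the standard library are available. Lean on these libraries where they do the work, as an engineer would, in place of code of your own. Each camera call takes 0.05 s, during which the arm holds its last target. There are 200 camera calls.

## Working session

There is one attempt and no reset: what is moved stays moved. The work goes in short steps, Python scripts to look and compute and a tool call to move; the robot and the scene stay as the last step left them, time stands still between calls to the robot, and variables do not carry over. Pictures are saved under pics/ and viewed, at most 10 in all, crops included, and the job is handed in when it is done.

Besides the shell and the picture viewer there is one more tool, called after "Request:" as name(argument=value, ...) on one line, values as JSON. carry_out: Moves the arm, as the interface text tells. Its arguments: {"type":"object","properties":{"steps":{"type":"array"},"newtons":{"type":"number"}},"required":["steps"]}

```bash
mkdir -p pics; ls; cat > h.py <<'E'
import numpy as np, cv2
from cell import robot
from scipy.spatial.transform import Rotation as R
def cam(name):
    s=robot.sense(); c=robot.calibration(name); im,d=robot.get_image(name)
    K=np.array(c["K"])
    if name=="wrist":
        T=np.eye(4);T[:3,:3]=R.from_quat(s["tool_rot"]).as_matrix();T[:3,3]=s["eef_pos"]
        M=T@np.array(c["hand_eye"])
    else:
        W=np.eye(4);W[:3,:3]=cv2.Rodrigues(np.array(c["rvec"],float))[0];W[:3,3]=np.ravel(c["tvec"]);M=np.linalg.inv(W)
    return im,d,K,M
def cloud(d,K,M):
    v,u=np.indices(d.shape)
    p=np.stack([(u-K[0,2])*d/K[0,0],(v-K[1,2])*d/K[1,1],d],-1)
    w=p@M[:3,:3].T+M[:3,3]; w[d<=0]=np.nan
    return w
E
python3 - <<'E'
from h import *
print(robot.pinch_z, robot.sense())
for n in ("top","side"):
    im,d,K,M=cam(n); w=cloud(d,K,M); np.save(n+".npy",w); cv2.imwrite(f"pics/{n}0.png",im)
    print(n,"campos",M[:3,3])
    for t in ("gauge","stud_block","crown","grip","index","pointer","offcut","vial_a","tray_a","beaker","dish"):
        for r in robot.search_frame(n,t)[:4]:
            l,tp,ww,hh=map(int,r["rect"]); c=w[tp:tp+hh,l:l+ww].reshape(-1,3); c=c[c[:,2]>.008]
            print(t,round(r["score"],2),[l,tp,ww,hh],np.nanmedian(c,0).round(3),np.nanmax(c[:,2]).round(3) if len(c) else '')
print(robot.sense()["clock"])
E
```

```text
pics
0.0188 {'clock': 0.0, 'joint_pos': array([ 1.10938430e+00,  3.00454219e-01,  1.52158825e+00,  2.07982038e-05,
        1.32066791e+00, -6.65774295e-02]), 'qvel': array([-0.00125316,  0.00195133, -0.00142881,  0.00061948, -0.00071255,
        0.00123814]), 'joint_torque': array([-7.10666809e-04, -5.31784666e+01, -3.52735770e+01,  7.07986252e-02,
        2.43898766e-02, -5.03134046e-06]), 'eef_pos': array([0.21143212, 0.50745833, 0.20489255]), 'tool_rot': array([ 1.96139950e-01,  9.80575753e-01, -5.36868486e-04, -1.55553038e-04]), 'ft_force': array([-0.45019054, -0.67156943, -0.04097783]), 'wrist_torque': array([-0.04075397,  0.03505455,  0.04678479]), 'grasp_force': 0.0, 'grip_width': 0.9983915012980585}
top campos [ 0.33901215 -0.0788378   1.48245978]
gauge 0.78 [224, 177, 32, 23] [ 0.527 -0.014  0.052] 0.17
stud_block 0.93 [140, 192, 29, 31] [0.484 0.248 0.036] 0.096
grip 0.64 [221, 180, 37, 22] [ 0.527 -0.014  0.052] 0.17
grip 0.63 [180, 234, 27, 28] [0.359 0.138 0.012] 0.027
grip 0.57 [299, 218, 26, 29] [ 0.399 -0.225  0.02 ] 0.168
pointer 0.55 [357, 146, 18, 24] [ 0.634 -0.40
[... 995 characters left out ...]
ip 0.16 [377, 265, 37, 48] [ 0.63  -0.399  0.056] 0.087
index 0.57 [232, 150, 31, 64] [ 0.53  -0.021  0.073] 0.162
pointer 0.54 [231, 151, 32, 67] [ 0.53  -0.021  0.072] 0.162
pointer 0.4 [247, 280, 6, 6] [ 0.397 -0.237  0.061] 0.073
offcut 0.79 [294, 233, 56, 57] [ 0.557 -0.262  0.031] 0.083
offcut 0.35 [177, 127, 13, 22] [0.484 0.237 0.055] 0.091
vial_a 0.8 [204, 246, 14, 22] [ 0.367 -0.13   0.041] 0.048
vial_a 0.44 [263, 143, 8, 15] [0.664 0.103 0.035] 0.047
tray_a 0.87 [299, 163, 38, 39] [ 0.721 -0.052  0.017] 0.026
tray_a 0.61 [237, 110, 36, 25] [0.716 0.244 0.017] 0.024
beaker 0.87 [373, 268, 44, 45] [ 0.63  -0.401  0.056] 0.088
dish 0.55 [139, 180, 32, 23] [0.357 0.162 0.012] 0.02
1.2
```

```bash
python3 - <<'E'
import cv2,numpy as np
a=cv2.imread("pics/top0.png");b=cv2.imread("pics/side0.png")
f=lambda im,x,y,w,h:cv2.resize(im[y:y+h,x:x+w],(400,300),interpolation=cv2.INTER_CUBIC)
o=np.vstack([np.hstack([f(a,128,130,240,180)*1,f(b,120,100,300,225)]),np.hstack([f(b,200,140,100,75),f(b,200,235,100,75)])])
cv2.imwrite("pics/m1.png",o)
E
```

```text
(no output)
```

View pics/m1.png

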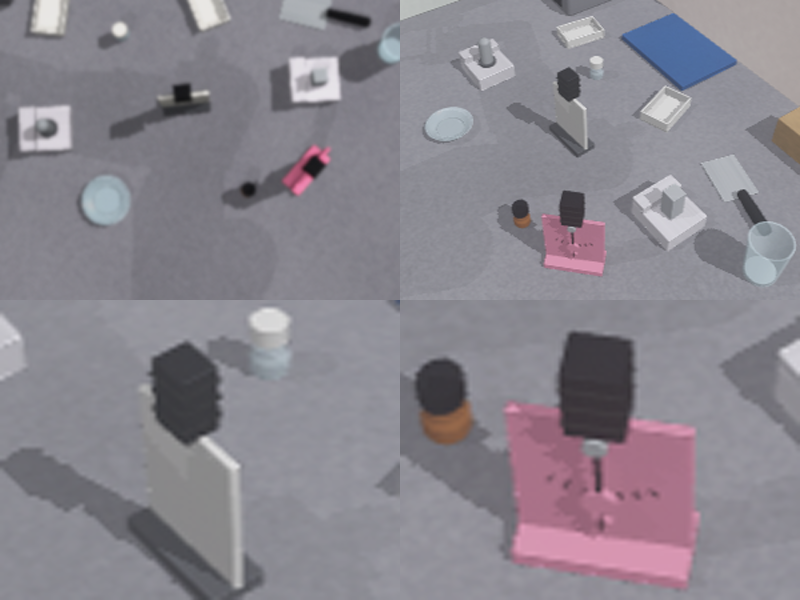

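Candidates: the white gauge at side (248,183) and the pink one at side (249,274). The task names the white dial, so the white one is the gauge. For the blocks, the domed round stud is at side (184,148), and the square post (offcut) is at side (322,262). The moves can't tilt the tool, so I plan to grip the post across x and let the gauge pivot in the pads when I shift sideways.

```bash
cat >> h.py <<'E'
def rel(p,yaw=None):
    "world TCP target -> units in tool axes now; yaw: desired tool-y heading (rad)"
    s=robot.sense(); Rm=R.from_quat(s["tool_rot"]).as_matrix()
    o=Rm.T@(np.array(p)-s["eef_pos"])/.05
    cur=np.arctan2(Rm[1,1],Rm[0,1]); t=None
    if yaw is not None: t=-np.degrees(yaw-cur)/5   # tool z points down
    return o.round(2),t,np.degrees(cur).round(1)
E
python3 - <<'E'
from h import *
for n in ("top","side"):
    w=np.load(n+".npy"); P=w.reshape(-1,3)
    def near(c,r,z0,z1): 
        q=P[(np.hypot(P[:,0]-c[0],P[:,1]-c[1])<r)&(P[:,2]>z0)&(P[:,2]<z1)]; return q
    for nm,c,z0,z1,r in (("post",(.53,-.015),.145,.18,.05),("plate+",(.53,-.015),.08,.112,.07),("foot",(.53,-.015),.005,.03,.07),("stud",(.484,.24),.07,.1,.05),("block",(.484,.24),.02,.06,.08)):
        q=near(c,r,z0,z1)
        print(n,nm,len(q),q.mean(0).round(3),q.min(0).round(3),q.max(0).round(3),cv2.minAreaRect((q[:,:2]*1000).astype(np.float32)) if len(q)>3 else '')
print(rel((.53,-.015,.27),0.0))
E
```

```text
top post 108 [ 0.531 -0.012  0.16 ] [ 0.518 -0.026  0.146] [0.546 0.003 0.17 ] ((532.0379028320312, -11.446937561035156), (27.416532516479492, 29.066360473632812), 1.9560422897338867)
top plate+ 42 [ 0.531 -0.019  0.101] [ 0.525 -0.056  0.082] [0.538 0.032 0.112] ((532.0440063476562, -11.626716613769531), (6.729630947113037, 89.066650390625), 5.069493293762207)
top foot 309 [ 0.523 -0.014  0.011] [ 0.462 -0.082  0.005] [0.595 0.053 0.03 ] ((526.2403564453125, -16.871482849121094), (127.9355239868164, 137.3837890625), 24.238422393798828)
top stud 63 [0.487 0.242 0.087] [0.476 0.231 0.071] [0.5   0.256 0.096] ((487.4117736816406, 242.6065673828125), (23.28038787841797, 23.681751251220703), 69.85416412353516)
top block 735 [0.486 0.248 0.036] [0.447 0.202 0.021] [0.529 0.295 0.059] ((487.7568359375, 248.69467163085938), (81.57305908203125, 92.3024673461914), 0.2589663863182068)
side post 185 [ 0.531 -0.015  0.156] [ 0.519 -0.028  0.145] [0.55  0.005 0.162] ((533.879150390625, -11.387895584106445), (29.324832916259766, 33.01306915283203), 4.710320472717285)
side plate+ 210 [ 0.532 -0.018  0.096] [ 0.526 -0.059  0.08 ] [0.539 0.035 0.112] ((533.62060546875, -11.575862884521484), (9.358599662780762, 94.1559066772461), 5.001074314117432)
side foot 393 [ 0.527 -0.019  0.014] [ 0.509 -0.059  0.005] [0.555 0.033 0.03 ] ((531.6844482421875, -12.217140197753906), (39.0927619934082, 92.45773315429688), 5.077796459197998)
side stud 84 [0.487 0.238 0.082] [0.475 0.229 0.07 ] [0.5   0.256 0.091] ((487.4091796875, 239.98353576660156), (24.44837188720703, 21.886951446533203), 39.22170639038086)
side block 729 [0.483 0.241 0.034] [0.446 0.201 0.02 ] [0.529 0.296 0.06 ] ((487.5989990234375, 248.69566345214844), (81.62944793701172, 95.58822631835938), 0.7996756434440613)
(array([-9.9 , -7.2 , -1.29]), np.float64(13.475628457605405), np.float64(67.4))
```

Request:
carry_out(steps=[-9.9,-7.12,-1.3,12.5,0,-9.9,-7.12,-1.3,12.5,0,-9.9,-7.12,-1.3,12.5,0,-9.9,-7.12,-1.3,12.5,0,-9.9,-7.12,-1.3,12.5,0])

```text
clock: 1.7
eef_pos: [0.3426, 0.2943, 0.2324]
tool_rot: [0.544, 0.839, 0.0, 0.0]
ft_force: [1.1, 1.6, 0.0]
grip_width: 1.007
grasp_force: 0.0
```

```bash
python3 -c "
from h import *
print(rel((.532,-.0115,.27),np.radians(5)))"
```

```text
(array([-7.13,  0.96, -0.75]), np.float64(3.815027274197834), np.float64(24.1))
```

Request:
carry_out(steps=[-7.13,0.96,-0.75,3.8,0,-7.13,0.96,-0.75,3.8,0,-7.13,0.96,-0.75,3.8,0,-7.13,0.96,-0.75,3.8,0,-7.13,0.96,-0.75,3.8,0])

```text
clock: 2.2
eef_pos: [0.4748, 0.0834, 0.2584]
tool_rot: [0.673, 0.74, 0.0, 0.0]
ft_force: [0.4, 1.3, 0.2]
grip_width: 1.0
grasp_force: 0.0
```

```bash
python3 -c "
from h import *
print(rel((.532,-.0115,.27),np.radians(5)))"
```

```text
(array([-2.  ,  0.96, -0.23]), np.float64(0.07908141742631826), np.float64(5.4))
```

Request:
carry_out(steps=[-2.0,0.96,-0.23,0.1,0,-2.0,0.96,-0.23,0.1,0,-2.0,0.96,-0.23,0.1,0,-2.0,0.96,-0.23,0.1,0,-2.0,0.96,-0.23,0.1,0])

```text
clock: 2.7
eef_pos: [0.5308, -0.0088, 0.2692]
tool_rot: [0.676, 0.737, -0.0, -0.0]
ft_force: [-0.3, 0.2, -0.2]
grip_width: 1.001
grasp_force: 0.0
```

```bash
python3 - <<'E'
from h import *
im,d,K,M=cam("wrist"); w=cloud(d,K,M); P=w.reshape(-1,3)
for z0,z1 in ((.15,.175),(.08,.116)):
    q=P[(np.hypot(P[:,0]-.532,P[:,1]+.0115)<.06)&(P[:,2]>z0)&(P[:,2]<z1)]
    print(len(q), cv2.minAreaRect((q[:,:2]*1000).astype(np.float32)), np.median(q[:,2]) if len(q) else 0)
print(rel((.532,-.0115,.117),np.radians(5)))
cv2.imwrite("pics/w1.png",im)
E
```

```text
640 ((532.908447265625, -10.69619369506836), (27.572689056396484, 29.728065490722656), 5.318454742431641) 0.15911723641996123
190 ((535.7089233398438, -11.263137817382812), (13.728038787841797, 90.51396942138672), 2.5644617080688477) 0.1112342907460673
(array([-0.06,  0.02,  3.05]), np.float64(-0.004675127619915204), np.float64(5.0))
```

View pics/w1.png

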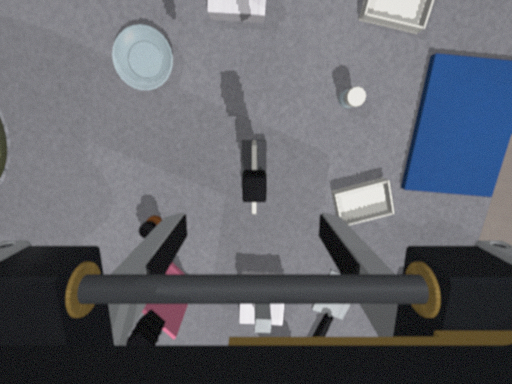

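The wrist view shows the black post at (254,186), centred and square to the fingers. I'll descend and grip.

Request:
carry_out(steps=[-0.05,0.03,1.0,0,0,-0.05,0.03,2.0,0,0,-0.05,0.03,3.05,0,0,-0.05,0.03,3.05,0,0,-0.05,0.03,3.05,0,255], newtons=20)

```text
clock: 3.25
eef_pos: [0.533, -0.0111, 0.118]
tool_rot: [0.676, 0.737, -0.0, -0.0]
ft_force: [0.9, -0.2, 0.0]
grip_width: 0.948
grasp_force: 0.0
```

Request:
carry_out(steps=[0,0,0,0,255,0,0,0,0,255,0,0,0,0,255,0,0,0,0,255,0,0,0,0,255])

```text
clock: 3.75
eef_pos: [0.5331, -0.012, 0.1173]
tool_rot: [0.676, 0.737, 0.0, 0.0]
ft_force: [-0.4, -1.0, -0.2]
grip_width: 0.529
grasp_force: 0.0
```

Request:
carry_out(steps=[0,0,0,0,255,0,0,0,0,255,0,0,0,0,255,0,0,0,0,255,0,0,0,0,255])

```text
clock: 4.25
eef_pos: [0.533, -0.012, 0.1168]
tool_rot: [0.676, 0.737, -0.0, -0.0]
ft_force: [-1.0, 0.1, -0.1]
grip_width: 0.275
grasp_force: 20.0
```

Request:
carry_out(steps=[0,0,-0.5,0,255,0,0,-1.0,0,255,0,0,-1.8,0,255,0,0,-2.6,0,255,0,0,-3.0,0,255])

```text
clock: 4.75
eef_pos: [0.5333, -0.012, 0.27]
tool_rot: [0.676, 0.737, 0.001, 0.001]
ft_force: [0.9, -0.4, -3.4]
grip_width: 0.275
grasp_force: 20.0
```

```bash
python3 -c "
from h import *
print(rel((.4875,.243,.27),np.radians(5)))"
```

```text
(array([ 5.16, -0.48, -0.  ]), np.float64(-0.017964713757565812), np.float64(4.9))
```

Request:
carry_out(steps=[0.6,-0.1,0,1.5,255,1.5,-0.15,0,3,255,2.4,-0.25,0,4.5,255,3.3,-0.3,0,6,255,4.0,-0.4,0,7.5,255])

```text
clock: 5.25
eef_pos: [0.4951, 0.1877, 0.2663]
tool_rot: [0.878, 0.478, -0.0, -0.0]
ft_force: [0.1, -0.7, -3.6]
grip_width: 0.275
grasp_force: 20.0
```

```bash
python3 -c "
from h import *
print(rel((.4875,.243,.26),np.radians(-90)))"
```

```text
(array([ 0.85, -0.73,  0.13]), np.float64(11.428938477929808), np.float64(-32.9))
```

Request:
carry_out(steps=[0.3,-0.3,0.0,1.5,255,0.6,-0.5,0.0,3,255,0.8,-0.7,0,4.5,255,0.85,-0.73,0,6,255,0.85,-0.73,0.0,7.5,255])

```text
clock: 5.75
eef_pos: [0.4876, 0.2416, 0.2661]
tool_rot: [0.985, 0.171, -0.001, 0.0]
ft_force: [0.1, 0.1, -5.2]
grip_width: 0.276
grasp_force: 20.0
```

Request:
carry_out(steps=[0,0,0,1.4,255,0,0,0,2.8,255,0,0,0,3.9,255,0,0,0,3.9,255,0,0,0,3.9,255])

```text
clock: 6.25
eef_pos: [0.4879, 0.241, 0.2665]
tool_rot: [1.0, 0.005, -0.0, 0.0]
ft_force: [-0.4, -0.0, -3.7]
grip_width: 0.278
grasp_force: 20.0
```

```bash
cat > look.py <<'E'
import sys
from h import *
im,d,K,M=cam("side"); w=cloud(d,K,M); np.save("sidew.npy",w); cv2.imwrite("pics/full.png",im)
print(rel((.4875,.243,.207),np.radians(-90)), robot.sense()["clock"])
P=w.reshape(-1,3);g=im.reshape(-1,3).astype(float)
e=robot.sense()["eef_pos"]; c=M[:3,:3].T@(e-M[:3,3]-np.array([0,0,.04])); u,v=(K@c)[:2]/c[2]; print(u,v)
x,y=int(u)-40,int(v)-30; cv2.imwrite(f"pics/{sys.argv[1]}.png",cv2.resize(im[y:y+60,x:x+80],(800,600),interpolation=cv2.INTER_CUBIC)); print("crop",x,y)
E
python3 look.py s1
```

```text
(array([-0.01, -0.04,  1.19]), np.float64(0.11327990123182423), np.float64(-89.4)) 6.3
174.34554888269426 84.49270441811711
crop 134 54
```

View pics/s1.png

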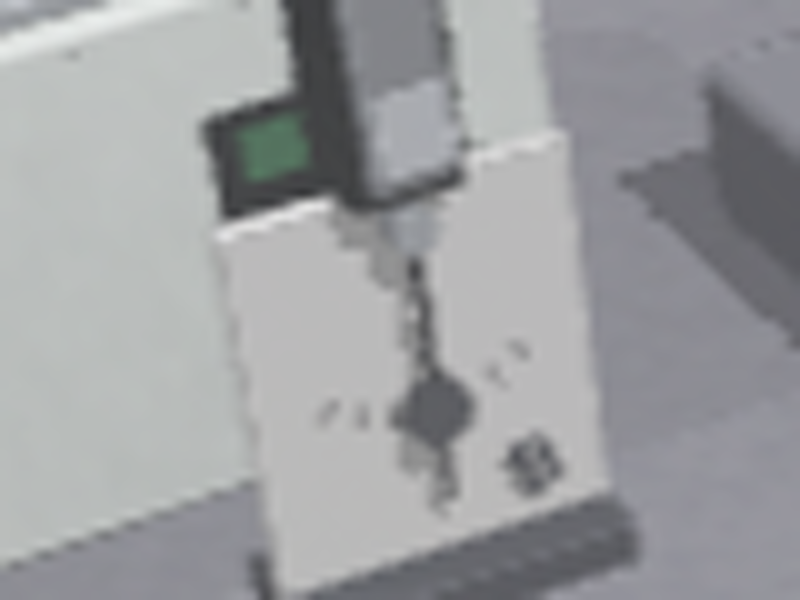

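The crop shows the dial facing the camera. The pointer hangs from crop (412,230) to (442,505), and the dark tab is at crop (532,465), on the gauge's +y side, which is world +x.

```bash
cat > ang.py <<'E'
from h import *
def onplane(px,y0,name="side"):
    c=robot.calibration(name);K=np.array(c["K"]);Rm=cv2.Rodrigues(np.array(c["rvec"],float))[0];t=np.ravel(c["tvec"])
    o=-Rm.T@t; d=Rm.T@np.linalg.inv(K)@np.array([px[0],px[1],1.]); return o+d*(y0-o[1])/d[1]
if __name__=="__main__":
    w=np.load("sidew.npy")
    q=w[85:95,158:174].reshape(-1,3); print("plate pts",np.nanmedian(q,0))
    e=robot.sense()["eef_pos"]; 
    for off in (.003,.010,.016):
        y0=e[1]-off
        pv=np.array([e[0],y0,e[2]+.0188-.032]); tab=onplane((187.2+.0,100.5),y0); tip=onplane((178.3,104.5),y0)
        for n,p in (("tab",tab),("tip",tip)): v=p-pv; print(off,n,v.round(4),"ang",np.arctan2(v[0],-v[2]).round(3),"r",np.hypot(v[0],v[2]).round(4))
E
python3 ang.py
```

```text
plate pts [0.46221043 0.23703088 0.22370919]
0.003 tab [ 0.0248  0.     -0.0801] ang 0.3 r 0.0839
0.003 tip [-0.0003  0.     -0.0825] ang -0.004 r 0.0825
0.01 tab [ 0.0221  0.     -0.0753] ang 0.286 r 0.0785
0.01 tip [-0.0028  0.     -0.0777] ang -0.036 r 0.0777
0.016 tab [ 0.0198  0.     -0.0711] ang 0.272 r 0.0738
0.016 tip [-0.0049  0.     -0.0735] ang -0.067 r 0.0737
```

Request:
carry_out(steps=[-0.01,-0.03,0.4,0,255,-0.01,-0.03,0.8,0,255,-0.01,-0.03,1.05,0,255,-0.01,-0.03,1.18,0,255,-0.01,-0.03,1.26,0,255])

```text
clock: 6.8
eef_pos: [0.4876, 0.2425, 0.2038]
tool_rot: [1.0, 0.004, -0.0, 0.0]
ft_force: [-1.3, -0.8, -0.7]
grip_width: 0.276
grasp_force: 20.0
```

Request:
carry_out(steps=[0,0,0,0,255,0,0,0,0,255,0,0,0,0,255])

```text
clock: 7.1
eef_pos: [0.4878, 0.2426, 0.2046]
tool_rot: [1.0, 0.004, 0.0, -0.0]
ft_force: [-0.2, -0.5, -2.0]
grip_width: 0.276
grasp_force: 20.0
```

Request:
carry_out(steps=[0,0,0.06,0,255,0,0,0.06,0,255,0,0,0.06,0,255,0,0,0.06,0,255])

```text
clock: 7.5
eef_pos: [0.4878, 0.2426, 0.2012]
tool_rot: [1.0, 0.004, 0.0, -0.0]
ft_force: [-0.7, -0.6, 2.0]
grip_width: 0.274
grasp_force: 20.0
```

```bash
python3 look.py s2; python3 -c "
from h import *
print(robot.sense()['ft_force'],robot.sense()['wrist_torque'])"
```

```text
(array([-0.  , -0.01, -0.12]), np.float64(0.08160052713797641), np.float64(-89.6)) 7.55
178.1445724786619 106.85330622601901
crop 138 76
[0.20679825 0.62346608 1.21600988] [-0.00225772  0.14891596  0.06368544]
```

View pics/s2.png

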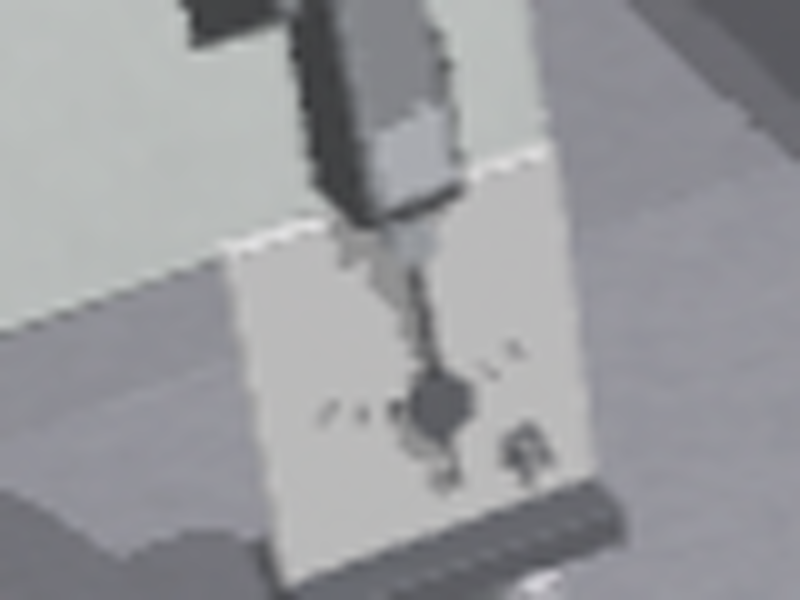

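The foot is on the stud with about 5 mm of press, the gauge is upright, and the pointer tip is at crop (445,485). I'll lower the grip force and start rocking towards +x along an arc.

Request:
carry_out(steps=[0,0,0,0,255,0,0,0,0,255,0.1,0,0.0,0,255,0.2,0,0.01,0,255,0.27,0,0.014,0,255], newtons=7)

```text
clock: 8.05
eef_pos: [0.5016, 0.2426, 0.2]
tool_rot: [1.0, 0.003, -0.0, -0.0]
ft_force: [-0.0, 0.7, 1.4]
grip_width: 0.274
grasp_force: 7.0
```

```bash
python3 look.py s3; python3 -c "
from h import *
print(robot.sense()['ft_force'],robot.sense()['wrist_torque'])"
```

```text
(array([-0.29, -0.01, -0.14]), np.float64(0.07833469806464828), np.float64(-89.6)) 8.1
183.26276569222628 105.44015902455261
crop 143 75
[0.44467731 0.80742863 1.84097822] [ 0.27357967  0.19273376 -0.0070951 ]
```

View pics/s3.png

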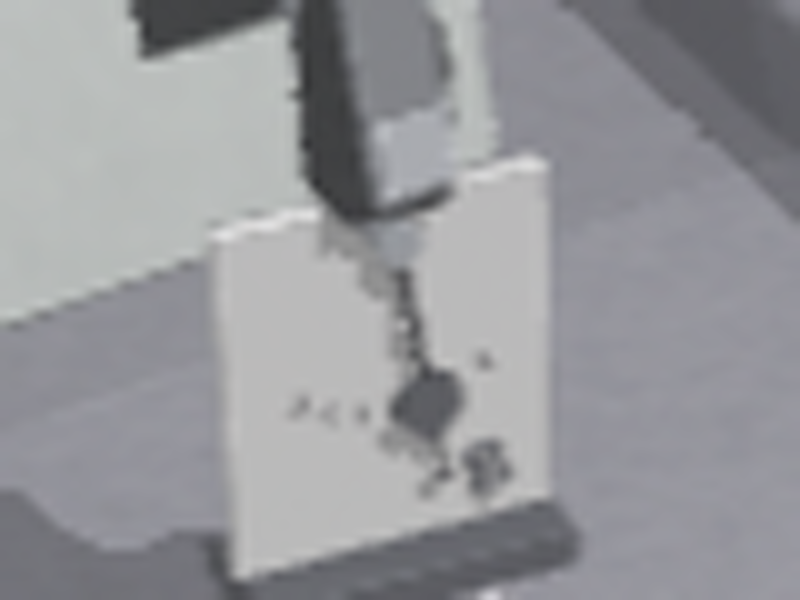

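It pivots: the tab is now at crop (487,465), closer to the tip at (440,480). Continuing along the arc.

Request:
carry_out(steps=[0.08,0,0.01,0,255,0.16,0,0.025,0,255,0.24,0,0.04,0,255,0.32,0,0.055,0,255,0.4,0,0.075,0,255])

```text
clock: 8.6
eef_pos: [0.5215, 0.2428, 0.1964]
tool_rot: [1.0, 0.004, 0.0, -0.0]
ft_force: [-1.2, 0.8, 1.8]
grip_width: 0.282
grasp_force: 7.0
```

Request:
carry_out(steps=[0,0,0,0,255,0,0,0,0,255,0,0,0,0,255,0,0,0,0,255,0,0,0,0,255])

```text
clock: 9.1
eef_pos: [0.5211, 0.2428, 0.1965]
tool_rot: [1.0, 0.004, 0.0, -0.0]
ft_force: [1.6, 0.7, 1.9]
grip_width: 0.281
grasp_force: 7.0
```

Request:
carry_out(steps=[0,0,0,0,255,0,0,0,0,255,0,0,0,0,255,0,0,0,0,255,0,0,0,0,255])

```text
clock: 9.6
eef_pos: [0.5211, 0.2427, 0.1964]
tool_rot: [1.0, 0.004, -0.0, 0.0]
ft_force: [1.0, 0.7, 1.6]
grip_width: 0.281
grasp_force: 7.0
```

Request:
carry_out(steps=[0,0,0,0,255,0,0,0,0,255,0,0,0,0,255,0,0,0,0,255,0,0,0,0,255])

```text
clock: 10.1
eef_pos: [0.5211, 0.2427, 0.1964]
tool_rot: [1.0, 0.004, -0.0, 0.0]
ft_force: [1.7, 0.8, 1.0]
grip_width: 0.278
grasp_force: 7.0
```

```bash
python3 look.py s4; python3 -c "
from h import *
print(robot.sense()['ft_force'],robot.sense()['wrist_torque'])"
```

```text
(array([-0.67, -0.01, -0.21]), np.float64(0.0811922826573713), np.float64(-89.6)) 10.15
190.21848066813132 104.15789789152988
crop 150 74
[2.32556183 0.7030414  2.30028962] [ 0.26291235 -0.16785026  0.01531504]
```

View pics/s4.png

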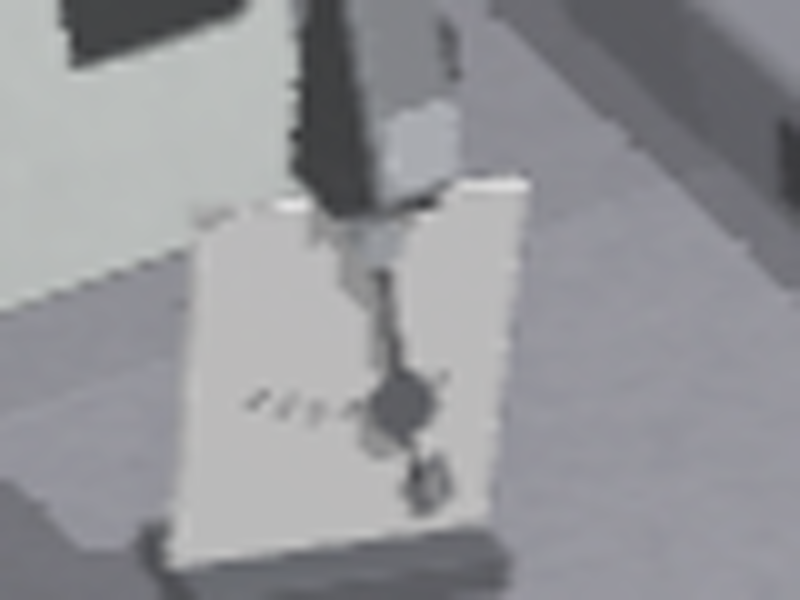

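The tip is near crop (415,475) and the tab is centred near (428,484), so about 3–4 mm (0.05 rad) remains. A small further shift next.

Request:
carry_out(steps=[0.05,0,0.012,0,255,0.1,0,0.025,0,255,0.13,0,0.035,0,255,0.13,0,0.035,0,255,0.13,0,0.035,0,255])

```text
clock: 10.65
eef_pos: [0.5276, 0.2428, 0.1946]
tool_rot: [1.0, 0.004, 0.0, 0.0]
ft_force: [0.6, 1.0, 1.9]
grip_width: 0.273
grasp_force: 7.0
```

Request:
carry_out(steps=[0,0,0,0,255,0,0,0,0,255,0,0,0,0,255,0,0,0,0,255,0,0,0,0,255])

```text
clock: 11.15
eef_pos: [0.5276, 0.2428, 0.1947]
tool_rot: [1.0, 0.004, 0.0, -0.0]
ft_force: [0.7, 0.9, 2.1]
grip_width: 0.277
grasp_force: 7.0
```

Request:
carry_out(steps=[0,0,0,0,255,0,0,0,0,255,0,0,0,0,255,0,0,0,0,255,0,0,0,0,255])

```text
clock: 11.65
eef_pos: [0.5276, 0.2428, 0.1947]
tool_rot: [1.0, 0.004, 0.0, 0.0]
ft_force: [0.8, 1.7, 1.9]
grip_width: 0.276
grasp_force: 7.0
```

Request:
carry_out(steps=[0,0,0,0,255,0,0,0,0,255,0,0,0,0,255,0,0,0,0,255,0,0,0,0,255])

```text
clock: 12.15
eef_pos: [0.5276, 0.2428, 0.1947]
tool_rot: [1.0, 0.004, -0.0, 0.0]
ft_force: [0.4, 0.8, 1.3]
grip_width: 0.277
grasp_force: 7.0
```

```bash
python3 look.py s5; python3 - <<'E'
from h import *
import cv2
im=cv2.imread("pics/full.png"); cv2.imwrite("pics/s5.png",cv2.resize(im[85:157,150:246],(800,600),interpolation=cv2.INTER_CUBIC))
# lean from depth: plate silhouette points, in-plane edges
w=np.load("sidew.npy");P=w.reshape(-1,3);C=im.reshape(-1,3).astype(int)
m=(abs(P[:,1]-.24)<.02)&(abs(P[:,0]-.5)<.08)&(P[:,2]>.1)&(P[:,2]<.20)&(C.min(1)>150)
q=P[m]; print(m.sum(),cv2.minAreaRect((q[:,[0,2]]*1000).astype(np.float32)))
f=(P[:,2]>.075)&(P[:,2]<.13)&(abs(P[:,1]-.23)<.025)&(abs(P[:,0]-.49)<.07)&(C.max(1)<125)
q=P[f]; print(f.sum(),cv2.minAreaRect((q[:,[0,2]]*1000).astype(np.float32)))
E
```

```text
(array([-0.8 , -0.01, -0.25]), np.float64(0.08196219874228974), np.float64(-89.6)) 12.2
192.56546647285572 103.90927656560827
crop 152 73
888 ((505.654052734375, 148.7718505859375), (111.42547607421875, 91.66724395751953), 71.7768325805664)
254 ((486.61114501953125, 94.13018798828125), (79.57933807373047, 55.14303970336914), 14.881317138671875)
```

View pics/s5.png

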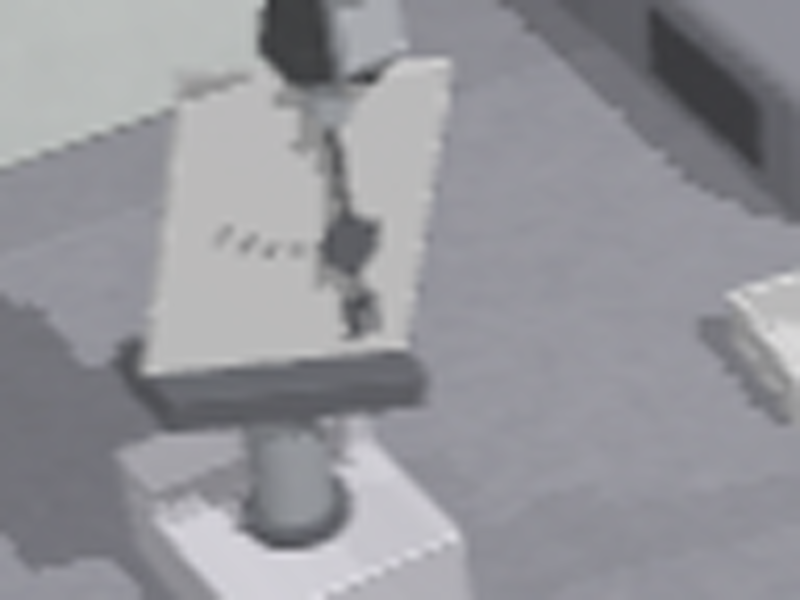

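The pointer and its tip now lie over the tab, at crop (360,311). The measured lean of about 0.318 rad agrees with the first tab estimate of 0.30–0.34. The foot is centred on the stud with roughly 5 mm of press and steady readings, so I'm handing in.

```bash
python3 -c "
from cell import robot
print(robot.close_job())"
```

```text
the job is handed in; nothing more can be done
None
```

I handed the job in with the gauge still in the gripper, leaning about 0.32 rad with its pointer on the index tab and its foot pressing the domed stud down about 5 mm (estimated); the hand-in returned no verdict.

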